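# Lay out the graduated walnut drawer knobs for drying

## Robot

A 6-joint arm with a two-finger parallel gripper is mounted at the origin on the work surface. World frame = base frame: x ahead of the robot, y to its left, z up, the work surface at z = 0. Lengths are in m, angles in rad, forces in N, time in s.
With the tool pointing down it reaches from about 0.25 to 0.775 m from the base axis. Payload 4 kg.
Tool frame: the origin (TCP) lies on the centre line of the jaws, within the pads' length; the fingertips stand 25 mm ahead of it and the grasp point (between the pads) lies 6 mm ahead of it; z points along the fingers, y is the line along which they close (so a half turn about z gives the same grasp; the last joint's range is limited). The gripper opens to 94 mm and grips with 3 to 60 N. Pads are 16 mm wide; open, the fingers measure 119 mm over their backs; the gripper's body (75 mm by 177 mm) begins 78 mm behind the grasp point.
Start: joints at [1.032, 0.087, 1.371, -0, 1.684, -0.103], TCP at [0.232, 0.499, 0.231] pointing down, gripper open.
Joint ranges: [-3.1, 3.1], [-0.76, 2.03], [0.27, 2.55], [-1.08, 4.22], [0.17, 2.65], [-2.57, 2.57]. Speed limits (rad/s): [2.79, 2.79, 3.14, 3.14, 3.14, 3.14].

## Interface

Orientations are given as [roll, pitch, yaw] about the fixed x, y, z axes, in that order (R = Rz(yaw) Ry(pitch) Rx(roll)).
In Python, from bench import sensors, optics, ticket gives the robot as it stands.
- The arm moves only by the tool send_rows, never from a script. Its argument "rows" is a list of rows, each a list of 6 numbers: the shift along the world's x, y, z in mm, then the turn, a rotation vector about the world's x, y, z in rad. In form: [[x, y, z, wx, wy, wz], ...]. A call has 1 to 8 rows; each row shifts and turns the commanded pose from where the row before left it; what a row does not reach is not made up. A row lasts 1/12 s, in which the tool goes at most 41.7 mm and 7.16 degrees, less where a joint would pass 70% of its speed; a pose out of reach is approached as far as the arm can. A call is refused whole if a number of a shift passes 41.7 or a number of a turn 0.125, either way. A call with a gripper value outside its range is refused whole. "grip" is the finger opening in mm, from 0 to 94, set as the call begins (left out, the last holds). The fingers move at their own pace and stop on an object; the grip force is fixed at half the most. Time passes only in rows, so rows that do not move let the fingers close. It gives the time, the measured TCP pose, the force, the opening and the grip force at its end, in the units of the state.
- sensors.get_obs(): the state, without advancing time (a new reading comes with each control period).
- optics.snapshot(name): name is "scene" or "top" or "wrist"; returns the picture (420x560x3 uint8, red, green, blue); there is no depth.
- optics.camera_model(name): a dict with "vertical_fov" (degrees; the focal length in pixels is half the picture's height over the tangent of half this angle, whatever the lens; pixels are square), "cx", "cy" (the principal point, pixels), "k1" (the pictures are not rectified: a ray, as slopes to the right and down, at radius r is drawn at 1 + k1 r^2 times it, then the intrinsics apply), "R" (3x3) and "t" (3): a world point X has camera coordinates R X + t. Camera axes: x right, y down, z forward; pixel columns grow to the right and rows downward; lengths in m; the calibration is good to about 2 mm. A picture is of the moment at which its call begins: read the wrist's pose just before it. camera_model takes no time and is no camera call; for the wrist camera it gives the pose at the moment of the call.
- ticket.close_job(): hands the job in; it is judged then, once.
The state is a dict: "time": time; "joint_positions": joint angles; "qvel": joint speeds; "joint_torque": joint torques, N m; "tool_pos": TCP position; "ee_rot": TCP orientation; "wrist_force": force on the tool from outside, world axes, zero at the start; "wrist_torque": the same for the moment, N m; "width": finger opening in m; "finger_force": force on a finger pad.
Only numpy, scipy, OpenCV 4.12 (cv2) and the standard library are available. Lean on these libraries where they do the work, as an engineer would, in place of code of your own. Each camera call takes 0.05 s, during which the arm holds its last target. There are 200 camera calls.

## Task

Take the four dark walnut drawer knobs, one at a time from the largest to the smallest, and stand each upright and flat on the green floor of its own drying dish: largest knob in the largest dish, and so on down to the smallest in the smallest. Set them down rather than dropping them, let go of each before taking the next, and leave the pale maple knobs where they are.

Things in the scene. Friction and masses are not known exactly. Their poses are not given: they have to be found in the camera images.
- walnut1: The largest of the four dark-brown walnut drawer knobs: a loose turned knob standing upright on its flat foot, 64 mm across and 46 mm high. Its widest part is a straight round band from 24 to 36 mm above its foot (the place to grip); the foot is 58 mm across. Origin: centre of the underside of the foot; z up. Round about z, its yaw means nothing.
- walnut2: The second largest of the four dark-brown walnut drawer knobs: a loose turned knob standing upright on its flat foot, 52 mm across and 46 mm high. Its widest part is a straight round band from 24 to 36 mm above its foot (the place to grip); the foot is 46 mm across. Origin: centre of the underside of the foot; z up. Round about z, its yaw means nothing.
- walnut3: The third largest of the four dark-brown walnut drawer knobs: a loose turned knob standing upright on its flat foot, 40 mm across and 46 mm high. Its widest part is a straight round band from 24 to 36 mm above its foot (the place to grip); the foot is 34 mm across. Origin: centre of the underside of the foot; z up. Round about z, its yaw means nothing.
- walnut4: The smallest of the four dark-brown walnut drawer knobs: a loose turned knob standing upright on its flat foot, 28 mm across and 46 mm high. Its widest part is a straight round band from 24 to 36 mm above its foot (the place to grip); the foot is 22 mm across. Origin: centre of the underside of the foot; z up. Round about z, its yaw means nothing.
- dish1: The largest of the four round drying dishes, belonging to the largest walnut knob: white rim, green floor, fixed to the bench, 86 mm across outside, 76 mm inside. Its floor is 4 mm and its rim 10 mm above the bench. Origin: centre of its underside, on the bench; z up.
- dish2: The second largest of the four round drying dishes, belonging to the second largest walnut knob: white rim, green floor, fixed to the bench, 74 mm across outside, 64 mm inside. Its floor is 4 mm and its rim 10 mm above the bench. Origin: centre of its underside, on the bench; z up.
- dish3: The third largest of the four round drying dishes, belonging to the third largest walnut knob: white rim, green floor, fixed to the bench, 62 mm across outside, 52 mm inside. Its floor is 4 mm and its rim 10 mm above the bench. Origin: centre of its underside, on the bench; z up.
- dish4: The smallest of the four round drying dishes, belonging to the smallest walnut knob: white rim, green floor, fixed to the bench, 50 mm across outside, 40 mm inside. Its floor is 4 mm and its rim 10 mm above the bench. Origin: centre of its underside, on the bench; z up.
- maple_a: A pale maple knob, 52 mm across and 46 mm high, of the same shape as the walnut ones; loose, not part of the job. Origin: centre of the underside; z up. Mixed in with knobs and dishes lie a dark flat offcut, a cork sanding block and a blue tape roll, loose, under 26 mm high; centres of all are at least 100 mm apart, nothing over 50 mm high stands within 80 mm of them.
- maple_b: A pale maple knob, 40 mm across and 46 mm high, of the same shape as the walnut ones; loose, not part of the job. Origin: centre of the underside; z up.
Things that resemble listed ones, but are neither listed nor needed, are in the scene too. Leave any blue or pink look-alike of the dish4 alone.

How it is judged:
On the way, in this order (a step that is already met when the one before it is completed fails the run):
1. the largest walnut knob stands released in the largest dish (horizontal distance between walnut1 and dish1 below 0.013 m and z of walnut1 in the frame of dish1 between 0.001 and 0.0065 m and angle between walnut1's own z axis and vertical below 0.1 rad and contact force between the fingers and walnut1 below 0.05 N and linear speed of walnut1 below 0.03 m/s), for 0.2 s.
2. the second largest walnut knob stands released in the second largest dish (horizontal distance between walnut2 and dish2 below 0.013 m and z of walnut2 in the frame of dish2 between 0.001 and 0.0065 m and angle between walnut2's own z axis and vertical below 0.1 rad and contact force between the fingers and walnut2 below 0.05 N and linear speed of walnut2 below 0.03 m/s), for 0.2 s.
3. the third largest walnut knob stands released in the third largest dish (horizontal distance between walnut3 and dish3 below 0.013 m and z of walnut3 in the frame of dish3 between 0.001 and 0.0065 m and angle between walnut3's own z axis and vertical below 0.1 rad and contact force between the fingers and walnut3 below 0.05 N and linear speed of walnut3 below 0.03 m/s), for 0.2 s.
4. the smallest walnut knob stands released in the smallest dish (horizontal distance between walnut4 and dish4 below 0.013 m and z of walnut4 in the frame of dish4 between 0.001 and 0.0065 m and angle between walnut4's own z axis and vertical below 0.1 rad and contact force between the fingers and walnut4 below 0.05 N and linear speed of walnut4 below 0.03 m/s), for 0.2 s.
At the end, for the whole second after the job is handed in: Each walnut knob stands in the dish of its own rank: centres within 13 mm horizontally, foot on the dish floor (1 to 6.5 mm above the dish's underside), upright within 0.1 rad, released and at rest; both maple knobs within 20 mm of where they began (all of step 1 and all of step 2 and all of step 3 and all of step 4 and not (distance of maple_a from where it was at the start of the episode above 0.02 m) and not (distance of maple_b from where it was at the start of the episode above 0.02 m)); the robot touches nothing.
It fails at once if a maple knob is moved more than 20 mm (distance of any of maple_a, maple_b from where it was at the start of the episode above 0.02 m).
It fails at once if a walnut knob is dropped freely from more than about 40 mm ((contact force between anything else and walnut1 below 0.01 N and linear speed of walnut1 above 0.9 m/s) or (contact force between anything else and walnut2 below 0.01 N and linear speed of walnut2 above 0.9 m/s) or (contact force between anything else and walnut3 below 0.01 N and linear speed of walnut3 above 0.9 m/s) or (contact force between anything else and walnut4 below 0.01 N and linear speed of walnut4 above 0.9 m/s)).
It also fails if it takes over 102 s, if anything falls off the work surface, if the arm or the gripper's body presses on something with over 40 N, if the wrist force passes 120 N, or if a joint passes its speed limit or range.

## Working session

There is one attempt and no reset: what is moved stays moved. The work goes in short steps, Python scripts to look and compute and a tool call to move; the robot and the scene stay as the last step left them, time stands still between calls to the robot, and variables do not carry over. Pictures are saved under pics/ and viewed, at most 14 in all, crops included, and the job is handed in when it is done.

Besides the shell and the picture viewer there is one more tool, called after ">>>" as name(argument=value, ...) on one line, values as JSON. send_rows: Moves the arm, as the interface text tells. Its arguments: {"type":"object","properties":{"rows":{"type":"array"},"grip":{"type":"number"}},"required":["rows"]}

```bash
mkdir -p pics; python3 - <<'E'
from bench import sensors, optics
import cv2,json
o=sensors.get_obs(); print({k:o[k] for k in("time","tool_pos","ee_rot","width")})
for n in("scene","top","wrist"):
    m=optics.camera_model(n); print(n,m)
    cv2.imwrite(f"pics/{n}0.png",cv2.cvtColor(optics.snapshot(n),cv2.COLOR_RGB2BGR))
E
```

```text
{'time': 0.0, 'tool_pos': array([0.23193322, 0.49818731, 0.22932056]), 'ee_rot': array([-3.13945593e+00, -2.41008252e-04,  2.70575790e+00]), 'width': 0.09420592493445853}
scene {'vertical_fov': 43.634020838946654, 'cx': 277.8231273744918, 'cy': 204.49183777905358, 'k1': 0.04698443515388888, 'R': array([[ 0.49435519,  0.86897851,  0.02212014],
       [ 0.52312025, -0.27708312, -0.80595915],
       [-0.69423206,  0.41000158, -0.59155773]]), 't': array([-0.25503572, -0.20986054,  1.31126567])}
top {'vertical_fov': 43.506131512596404, 'cx': 278.06872760656995, 'cy': 205.2145625767809, 'k1': -0.09412678660007348, 'R': array([[-0.01521847, -0.99980401, -0.0126623 ],
       [-0.99439659,  0.01645868, -0.10442479],
       [ 0.10461273,  0.01100216, -0.99445218]]), 't': array([0.00992659, 0.48285302, 1.01722907])}
wrist {'vertical_fov': 66.22218341060298, 'cx': 279.8583175228072, 'cy': 208.82664431031588, 'k1': 0.026692205684971347, 'R': array([[ 0.4218237 ,  0.90667702, -0.0012473 ],
       [ 0.87744594, -0.40787692,  0.25243819],
       [ 0.22837116, -0.10757884, -0.96761222]]), 't': array([-0.55013612, -0.02614035,  0.38903175])}
```

View pics/top0.png

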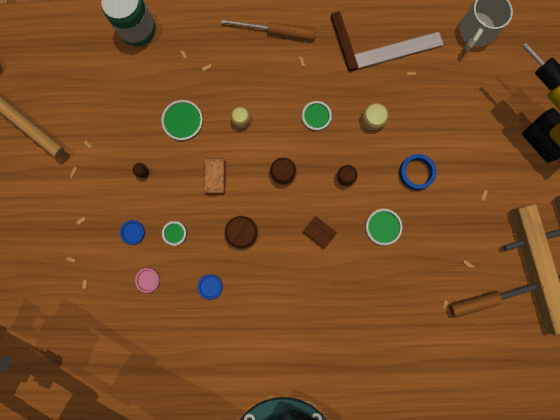

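View pics/scene0.png

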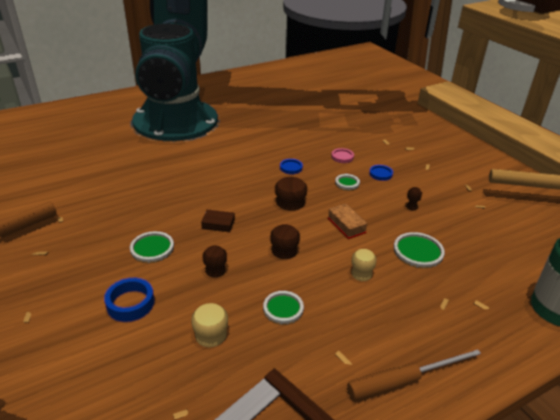

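The top view shows green dishes at about (182,120), (384,227), (317,115) and (174,233). The walnut knobs, largest to smallest, are at (241,232), (283,171), (347,175) and (141,171). The maples are at (376,116) and (240,117). The scene view shows the same items: dishes at (419,249), (152,246), (283,306) and (347,181), knobs at (291,193), (285,240), (215,260) and (414,197).

```bash
cat > h.py <<'E'
import numpy as np, cv2
def K(m,h=420):
    f=h/2/np.tan(np.radians(m["vertical_fov"])/2)
    return np.array([[f,0,m["cx"]],[0,f,m["cy"]],[0,0,1]]), np.array([m["k1"],0,0,0,0.])
def und(m,p):
    k,d=K(m); return cv2.undistortPoints(np.array(p,float).reshape(-1,1,2),k,d).reshape(-1,2)
def ray(m,p):
    u=und(m,[p])[0]; R=np.array(m["R"]); return -R.T@m["t"], R.T@np.array([u[0],u[1],1])
def plane(m,p,z):
    c,d=ray(m,p); return c+d*(z-c[2])/d[2]
def tri(ms,ps):
    A=[];b=[]
    for m,p in zip(ms,ps):
        c,d=ray(m,p); d=d/np.linalg.norm(d); M=np.eye(3)-np.outer(d,d); A.append(M);b.append(M@c)
    X=np.linalg.lstsq(np.vstack(A),np.hstack(b),rcond=None)[0]
    return X, max(np.linalg.norm(M@X-v) for M,v in zip(A,b))
def proj(m,X):
    k,d=K(m); r,_=cv2.Rodrigues(np.array(m["R"])); return cv2.projectPoints(np.array(X,float).reshape(-1,1,3),r,np.array(m["t"],float),k,d)[0].reshape(-1,2)
def blob(img,p,kind,w=30):
    """centroid and bbox of the blob nearest p; kind green or dark"""
    if kind=="green":
        h=cv2.cvtColor(img,cv2.COLOR_RGB2HSV); mk=cv2.inRange(h,(45,100,60),(85,255,255))
    else:
        mk=(img[...,0]<kind).astype(np.uint8)*255
        mk=cv2.morphologyEx(mk,cv2.MORPH_CLOSE,np.ones((5,5)))
    n,l,s,c=cv2.connectedComponentsWithStats(mk)
    ok=[i for i in range(1,n) if s[i,4]>40 and np.hypot(*(c[i]-p))<w]
    i=max(ok,key=lambda i:s[i,4]); return c[i],s[i]
E
python3 - <<'E'
from h import *
from bench import optics
mt,ms=[optics.camera_model(n) for n in("top","scene")]
it,is_=[cv2.cvtColor(cv2.imread(f"pics/{n}0.png"),cv2.COLOR_BGR2RGB) for n in("top","scene")]
print("bg",it[200,300],is_[220,170], "knob",it[171,283],it[232,241],is_[193,291])
for n,a,b in (("d1",(182,120),(419,249)),("d2",(384,227),(152,246)),("d3",(317,115),(283,306)),("d4",(174,233),(347,181))):
    ca,sa=blob(it,a,"green"); cb,sb=blob(is_,b,"green"); X,e=tri((mt,ms),(ca,cb))
    q=plane(mt,ca,.004); w=sa[2]*np.linalg.norm(plane(mt,ca+[1,0],.004)-q)
    print(n,X.round(4),"res",e.round(4),"top@4mm",q.round(4),"scene@4mm",plane(ms,cb,.004).round(4),"floor w",w.round(4))
for n,a,b in (("w1",(241,232),(291,193)),("w2",(283,171),(285,240)),("w3",(347,175),(215,260)),("w4",(141,171),(414,197))):
    ca,sa=blob(it,a,58); cb,sb=blob(is_,b,58); X,e=tri((mt,ms),(ca,cb))
    q=plane(mt,ca,.025)
    w=sa[2:4]*np.linalg.norm(plane(mt,ca+[1,0],.03)-plane(mt,ca,.03))
    print(n,X.round(4),"res",e.round(4),"top@25",q.round(4),"scene@25",plane(ms,cb,.025).round(4),"wh",w.round(4),sa,sb)
E
```

```text
bg [139  85  39] [136  78  30] knob [72 37 13] [69 34 11] [42 21 10]
d1 [0.6659 0.1993 0.0071] res 0.0003 top@4mm [0.6666 0.1996 0.004 ] scene@4mm [0.6635 0.2025 0.004 ] floor w 0.0753
d2 [ 0.4381 -0.2093  0.0074] res 0.0001 top@4mm [ 0.4384 -0.2098  0.004 ] scene@4mm [ 0.4341 -0.2085  0.004 ] floor w 0.0628
d3 [ 0.6697 -0.0789  0.0075] res 0.0003 top@4mm [ 0.6705 -0.0794  0.004 ] scene@4mm [ 0.667  -0.0769  0.004 ] floor w 0.0495
d4 [0.432  0.2135 0.008 ] res 0.0003 top@4mm [0.4323 0.2146 0.004 ] scene@4mm [0.4271 0.2172 0.004 ] floor w 0.0388
w1 [0.4269 0.0755 0.0314] res 0.0021 top@25 [0.4262 0.0742 0.025 ] scene@25 [0.4197 0.0824 0.025 ] wh [0.063 0.063] [225 216  32  32 172] [275 159  32  51 864]
w2 [ 0.5473 -0.0067  0.0115] res 0.0006 top@25 [ 0.5448 -0.0072  0.025 ] scene@25 [ 0.561  -0.0144  0.025 ] wh [0.0516 0.0536] [270 158  26  27 179] [271 226  28  33 640]
w3 [ 0.5385 -0.1336  0.0153] res 0.0004 top@25 [ 0.5369 -0.1327  0.025 ] scene@25 [ 0.5486 -0.1372  0.025 ] wh [0.0397 0.0397] [337 166  20  20 148] [203 247  23  30 523]
w4 [0.5586 0.2792 0.0206] res 0.0006 top@25 [0.5582 0.2785 0.025 ] scene@25 [0.5629 0.2737 0.025 ] wh [0.0326 0.0306] [133 163  16  15 178] [406 188  15  22 239]
```

>>> send_rows(rows=[[15, -35, 0, 0, 0, 0], [15, -35, 0, 0, 0, 0], [15, -35, 0, 0, 0, 0], [15, -35, 0, 0, 0, 0], [15, -35, 0, 0, 0, 0], [15, -35, 0, 0, 0, 0], [15, -35, 0, 0, 0, 0], [15, -35, 0, 0, 0, 0]], grip=94)

```text
time: 0.82
tool_pos: [0.3523, 0.2169, 0.2303]
ee_rot: [3.141, 0.0, 2.706]
wrist_force: [0.8, 0.5, 0.0]
width: 0.094
finger_force: 0.0
```

>>> send_rows(rows=[[15, -35, 0, 0, 0, 0], [20, -35, 0, 0, 0, 0], [20, -35, 0, 0, 0, 0], [20, -35, 0, 0, 0, 0], [0, 0, 0, 0, 0, 0], [0, 0, 0, 0, 0, 0]])

```text
time: 1.32
tool_pos: [0.4275, 0.0769, 0.2299]
ee_rot: [-3.141, -0.002, 2.701]
wrist_force: [-0.5, 0.6, 0.7]
width: 0.0935
finger_force: 0.0
```

```bash
python3 - <<'E'
from h import *
from bench import optics,sensors
import pickle
m=optics.camera_model("wrist"); i=optics.snapshot("wrist"); cv2.imwrite("pics/w1a.png",cv2.cvtColor(i,cv2.COLOR_RGB2BGR)); pickle.dump(m,open("w1a.pkl","wb"))
o=sensors.get_obs(); print(o["time"],o["tool_pos"],o["ee_rot"],o["joint_positions"])
print(proj(m,[[.427,.075,0],[.427,.075,.046],[.432,.213,.004],[.547,-.007,.046]]))
E
```

```text
1.3667 [0.42698215 0.07829858 0.23006273] [ 3.14145555e+00 -1.57135014e-03  2.70378308e+00] [ 4.99564740e-02 -1.73581790e-01  1.62243368e+00  8.64088515e-04
  1.69406456e+00 -1.08292449e+00]
[[277.42781963 187.93417278]
 [277.13076102 196.0317882 ]
 [387.78718259 142.00451697]
 [257.82580419 315.10368302]]
```

View pics/w1a.png

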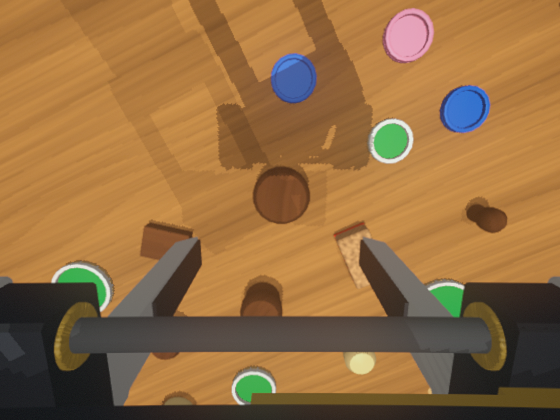

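The wrist view shows walnut1 centred at about (281,195) with a radius of about 28 px. Dish4 is at (391,141), cork block and offcut lie to either side, and walnut2 is at (262,297).

```bash
cat >> h.py <<'E'
def ell(img,p,thr,w=24):
    """outline of the dark knob near p: hull of the red<thr blob -> bbox centre, size, min circle"""
    mk=(img[...,0]<thr).astype(np.uint8)*255; mk=cv2.morphologyEx(mk,cv2.MORPH_OPEN,np.ones((3,3)))
    cs,_=cv2.findContours(mk,cv2.RETR_EXTERNAL,cv2.CHAIN_APPROX_NONE)
    c=[c for c in cs if cv2.contourArea(c)>40 and abs(cv2.pointPolygonTest(c,tuple(map(float,p)),True))<w]
    c=max(c,key=lambda c:cv2.pointPolygonTest(c,tuple(map(float,p)),True)); x,y,a,b=cv2.boundingRect(c)
    return np.array([x+(a-1)/2,y+(b-1)/2]),(a,b),cv2.minEnclosingCircle(c)
E
python3 - <<'E'
from h import *
from bench import optics
import pickle
mt,ms=[optics.camera_model(n) for n in("top","scene")]
it,is_,iw=[cv2.cvtColor(cv2.imread(f"pics/{n}.png"),cv2.COLOR_BGR2RGB) for n in("top0","scene0","w1a")]
mw=pickle.load(open("w1a.pkl","rb"))
for n,a,b in (("w1",(241,232),(291,193)),("w2",(283,171),(285,240)),("w3",(347,175),(215,260)),("w4",(141,171),(414,197))):
  for thr in (85,100):
    ca,sa,_=ell(it,a,thr); cb,sb,_=ell(is_,b,thr); X,e=tri((mt,ms),(ca,cb))
    print(n,thr,ca,sa,cb,sb,"tri",X.round(4),e.round(4),"top@30",plane(mt,ca,.030).round(4),"scene@23",plane(ms,cb,.023).round(4))
for thr in(95,105,115):
    c,s,q=ell(iw,(281,195),thr); print(thr,c,s,q,plane(mw,c,.036).round(4))
c,s=blob(iw,(391,141),"green"); X=tri((mt,ms,mw),(blob(it,(174,233),"green")[0],blob(is_,(347,181),"green")[0],c)); print("d4",c,plane(mw,c,.004),X)
E
```

```text
w1 85 [241. 232.] (33, 33) [290.5 193.5] (32, 34) tri [0.4312 0.0765 0.02  ] 0.0002 top@30 [0.4308 0.0758 0.03  ] scene@23 [0.4348 0.0741 0.023 ]
w1 100 [241.  232.5] (33, 34) [290.5 193.5] (34, 36) tri [0.4304 0.0768 0.0194] 0.0001 top@30 [0.4298 0.0758 0.03  ] scene@23 [0.4348 0.0741 0.023 ]
w2 85 [282.  171.5] (27, 28) [284.5 242. ] (30, 35) tri [ 0.5514 -0.0069  0.0188] 0.0003 top@30 [ 0.5496 -0.0066  0.03  ] scene@23 [ 0.5555 -0.0098  0.023 ]
w2 100 [282.5 172.5] (28, 30) [284.5 241.5] (30, 36) tri [ 0.5498 -0.007   0.0187] 0.0006 top@30 [ 0.5476 -0.0076  0.03  ] scene@23 [ 0.5543 -0.0091  0.023 ]
w3 85 [346.  175.5] (21, 22) [214.5 261.5] (24, 32) tri [ 0.541  -0.1349  0.0202] 0.0003 top@30 [ 0.5395 -0.1335  0.03  ] scene@23 [ 0.5437 -0.1363  0.023 ]
w3 100 [345.5 177. ] (24, 25) [214.5 261.5] (26, 34) tri [ 0.5384 -0.134   0.0177] 0.0002 top@30 [ 0.5365 -0.1324  0.03  ] scene@23 [ 0.5437 -0.1363  0.023 ]
w4 85 [140.5 170.5] (16, 16) [413.  198.5] (17, 24) tri [0.5584 0.2793 0.0207] 0.0006 top@30 [0.5571 0.2772 0.03  ] scene@23 [0.5606 0.276  0.023 ]
w4 100 [140.5 172. ] (18, 19) [412.5 198.5] (18, 24) tri [0.5559 0.2801 0.0187] 0.0002 top@30 [0.554  0.2771 0.03  ] scene@23 [0.5601 0.2752 0.023 ]
95 [281.5 174. ] (46, 15) ((281.5, 179.5), 22.5500431060791) [0.4089 0.0887 0.036 ]
105 [281.  179.5] (55, 26) ((281.0, 190.5), 27.04173469543457) [0.4141 0.0857 0.036 ]
115 [281. 186.] (57, 41) ((281.0162353515625, 194.14601135253906), 28.589611053466797) [0.4206 0.0826 0.036 ]
d4 [390.0967008  140.68714448] [0.43173871 0.21589429 0.004     ] (array([0.43147453, 0.21415077, 0.00757129]), np.float64(0.0008227751451299306))
```

Walnut1 measures (0.430, 0.077) in two independent views, with its height and size consistent, so I'm descending.

>>> send_rows(rows=[[3, -1, -35, 0, 0, 0], [0, 0, -35, 0, 0, 0], [0, 0, -35, 0, 0, 0], [0, 0, -35, 0, 0, 0], [0, 0, -25, 0, 0, 0], [0, 0, -20, 0, 0, 0], [0, 0, -9, 0, 0, 0], [0, 0, 0, 0, 0, 0]])

```text
time: 2.03
tool_pos: [0.4277, 0.079, 0.0343]
ee_rot: [-3.14, -0.005, 2.709]
wrist_force: [-0.2, -0.5, 0.2]
width: 0.0938
finger_force: 0.0
```

>>> send_rows(rows=[[0, 0, 0, 0, 0, 0], [0, 0, 0, 0, 0, 0], [0, 0, 0, 0, 0, 0], [0, 0, 0, 0, 0, 0], [0, 0, 0, 0, 0, 0], [0, 0, 0, 0, 0, 0]], grip=50)

```text
time: 2.53
tool_pos: [0.4309, 0.0775, 0.0376]
ee_rot: [3.141, 0.002, 2.706]
wrist_force: [-0.7, -1.0, 3.7]
width: 0.0631
finger_force: 30.0
```

>>> send_rows(rows=[[0, 0, 20, 0, 0, 0], [0, 0, 40, 0, 0, 0], [16, 7, 30, 0, 0, 0], [30, 15, 0, 0, 0, 0], [30, 15, 0, 0, 0, 0], [30, 15, 0, 0, 0, 0], [30, 15, 0, 0, 0, 0], [30, 15, 0, 0, 0, 0]])

```text
time: 3.2
tool_pos: [0.5974, 0.1602, 0.1261]
ee_rot: [-3.141, -0.0, 2.706]
wrist_force: [0.6, -0.1, -0.4]
width: 0.0632
finger_force: 30.0
```

>>> send_rows(rows=[[30, 17, 0, 0, 0, 0], [25, 15, 0, 0, 0, 0], [15, 8, 0, 0, 0, 0], [0, 0, 0, 0, 0, 0], [0, 0, 0, 0, 0, 0], [0, 0, 0, 0, 0, 0]])

```text
time: 3.7
tool_pos: [0.6654, 0.1991, 0.1259]
ee_rot: [-3.14, -0.001, 2.706]
wrist_force: [-0.2, 0.6, -0.6]
width: 0.0631
finger_force: 30.0
```

```bash
python3 - <<'E'
from h import *
from bench import optics,sensors
o=sensors.get_obs(); print(o["time"],o["tool_pos"],o["ee_rot"],o["width"],o["finger_force"])
m=optics.camera_model("wrist"); i=optics.snapshot("wrist"); cv2.imwrite("pics/w1b.png",cv2.cvtColor(i,cv2.COLOR_RGB2BGR))
print(proj(m,[[.666,.1995,.004],[.6395,.229,.01]]), "grasp top",proj(m,[list(o["tool_pos"][:2])+[o["tool_pos"][2]+.008]]))
E
```

```text
3.7 [0.66536705 0.19908567 0.12594957] [-3.14042732e+00 -1.30369269e-03  2.70553279e+00] 0.06312854554187547 29.999875588546274
[[279.68244976 210.88370736]
 [298.26451571 170.60854219]] grasp top [[278.11710107 278.11562299]]
```

View pics/w1b.png

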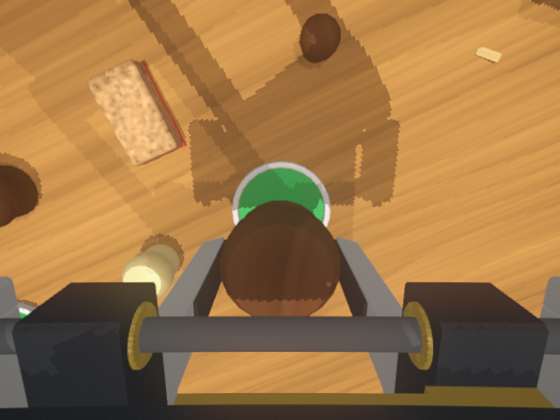

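The wrist view shows the knob held at column 281 with its upper edge at row 201. Dish1 sits behind it, spanning columns 233–330 with the rim top at row 162. I'm checking both against the predicted outlines.

```bash
python3 - <<'E'
from h import *
from bench import optics,sensors
o=sensors.get_obs(); m=optics.camera_model("wrist"); T=np.array(o["tool_pos"])
a=np.linspace(0,6.283,200); C=np.c_[np.cos(a),np.sin(a),0*a]
for z in(-.012,0.):
    p=proj(m,T+[0,0,z]+.032*C); print(z,p.min(0),p.max(0))
p=proj(m,np.array([.666,.1995,.01])+.043*C); print("dish",p.min(0),p.max(0))
E
```

```text
-0.012 [220.25082818 205.24256472] [336.31926811 313.03127101]
0.0 [216.05512749 211.12545499] [340.2890068  325.64448812]
dish [230.10109724 162.69064058] [329.44677676 258.6155385 ]
```

>>> send_rows(rows=[[0, 0, -25, 0, 0, 0], [0, 0, -25, 0, 0, 0], [0, 0, -18, 0, 0, 0], [0, 0, -10, 0, 0, 0], [0, 0, -4, 0, 0, 0], [0, 0, -2, 0, 0, 0], [0, 0, 0, 0, 0, 0], [0, 0, 0, 0, 0, 0]])

```text
time: 4.42
tool_pos: [0.6671, 0.1997, 0.0445]
ee_rot: [3.14, 0.002, 2.706]
wrist_force: [-1.0, -0.2, -0.5]
width: 0.063
finger_force: 30.0
```

>>> send_rows(rows=[[0, 0, -1, 0, 0, 0], [0, 0, -1, 0, 0, 0], [0, 0, 0, 0, 0, 0], [0, 0, 0, 0, 0, 0]])

```text
time: 4.75
tool_pos: [0.6669, 0.1998, 0.0417]
ee_rot: [3.14, 0.002, 2.706]
wrist_force: [0.6, -0.4, 2.5]
width: 0.0629
finger_force: 30.0
```

>>> send_rows(rows=[[0, 0, 0, 0, 0, 0], [0, 0, 0, 0, 0, 0], [0, 0, 0, 0, 0, 0], [0, 0, 0, 0, 0, 0]], grip=82)

```text
time: 5.08
tool_pos: [0.666, 0.1996, 0.0402]
ee_rot: [-3.141, -0.001, 2.706]
wrist_force: [0.6, 0.4, -1.2]
width: 0.0817
finger_force: 0.0
```

>>> send_rows(rows=[[0, 0, 15, 0, 0, 0], [0, 0, 30, 0, 0, 0], [0, 0, 40, 0, 0, 0], [0, 0, 40, 0, 0, 0], [-15, -27, 25, 0, 0, 0], [-15, -27, 0, 0, 0, 0], [0, 0, 0, 0, 0, 0]])

```text
time: 5.67
tool_pos: [0.6356, 0.1419, 0.194]
ee_rot: [-3.142, 0.004, 2.702]
wrist_force: [0.6, -1.1, -0.7]
width: 0.0818
finger_force: 0.0
```

```bash
cat > look.py <<'E'
import sys,pickle
from h import *
from bench import optics,sensors
o=sensors.get_obs(); print(o["time"],o["tool_pos"].round(4),o["width"])
n=sys.argv[1]
for c in ("top","wrist"):
    m=optics.camera_model(c); i=optics.snapshot(c); cv2.imwrite(f"pics/{c}_{n}.png",cv2.cvtColor(i,cv2.COLOR_RGB2BGR)); pickle.dump(m,open(f"{c}_{n}.pkl","wb"))
print(proj(m,[[.666,.1995,.05],[.5485,-.007,.04],[.540,-.134,.04],[.557,.278,.04]]))
a,b=[cv2.imread(f"pics/{c}_{n}.png") for c in ("top","wrist")]
cv2.imwrite(f"pics/both_{n}.png",cv2.hconcat([a[80:320,90:450],b])if 0 else cv2.vconcat([cv2.resize(a[80:260,100:440],(560,296)),b[:300]]))
E
python3 look.py A
```

```text
5.6667 [0.6356 0.1419 0.194 ] 0.0818186961482825
[[345.58534714 208.30440287]
 [ 96.45907047 186.66031956]
 [-21.02072507 233.03277408]
 [380.3698876   57.7829219 ]]
```

View pics/both_A.png

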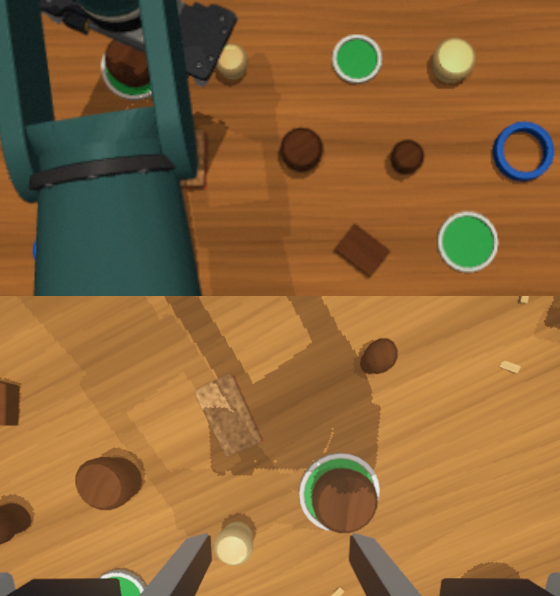

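Walnut1 stands in dish1: in the wrist half, knob top at about (345,205) against a prediction of (346,208), and the dish is around it. Next is walnut2.

>>> send_rows(rows=[[-15, -30, 0, 0, 0, 0], [-18, -31, 10, 0, 0, 0], [-18, -31, 10, 0, 0, 0], [-18, -31, 0, 0, 0, 0], [-18, -30, 0, 0, 0, 0], [0, 0, 0, 0, 0, 0], [0, 0, 0, 0, 0, 0]], grip=94)

```text
time: 6.35
tool_pos: [0.549, -0.0078, 0.2097]
ee_rot: [3.141, -0.001, 2.704]
wrist_force: [0.8, 0.5, 0.1]
width: 0.0938
finger_force: 0.0
```

```bash
python3 look.py B
```

```text
6.35 [ 0.549  -0.0078  0.2097] 0.09383717144824098
[[515.48126664 218.75141076]
 [278.27978645 197.85759103]
 [166.06632904 240.23792158]
 [563.66524188  77.64518254]]
```

View pics/wrist_B.png

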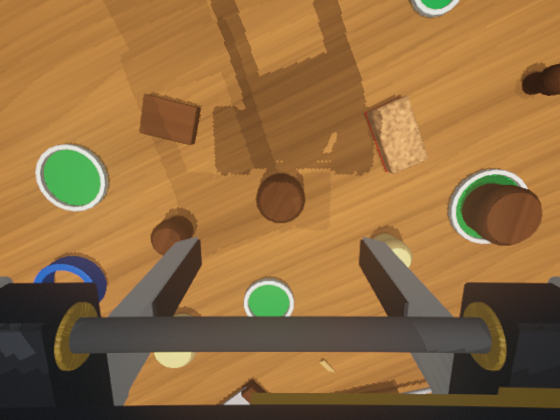

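Walnut2 is at about (281,198), directly under the tool axis, against a prediction of (278,198). Descending.

>>> send_rows(rows=[[0, 1, -35, 0, 0, 0], [0, 0, -35, 0, 0, 0], [0, 0, -35, 0, 0, 0], [0, 0, -30, 0, 0, 0], [0, 0, -20, 0, 0, 0], [0, 0, -12, 0, 0, 0], [0, 0, -7, 0, 0, 0], [0, 0, 0, 0, 0, 0]])

```text
time: 7.12
tool_pos: [0.5488, -0.0054, 0.0349]
ee_rot: [-3.141, -0.003, 2.707]
wrist_force: [0.4, 0.5, 0.7]
width: 0.0942
finger_force: 0.0
```

>>> send_rows(rows=[[0, 0, 0, 0, 0, 0], [0, 0, 0, 0, 0, 0], [0, 0, 0, 0, 0, 0], [0, 0, 0, 0, 0, 0], [0, 0, 0, 0, 0, 0], [0, 0, 0, 0, 0, 0]], grip=40)

```text
time: 7.62
tool_pos: [0.5495, -0.0065, 0.0372]
ee_rot: [3.141, 0.001, 2.706]
wrist_force: [-0.2, -0.0, -0.2]
width: 0.0575
finger_force: 0.0
```

>>> send_rows(rows=[[0, 0, 0, 0, 0, 0], [0, 0, 0, 0, 0, 0], [0, 0, 0, 0, 0, 0], [0, 0, 0, 0, 0, 0]])

```text
time: 7.95
tool_pos: [0.5493, -0.0065, 0.0369]
ee_rot: [3.141, 0.0, 2.706]
wrist_force: [-1.3, -1.2, 2.8]
width: 0.0509
finger_force: 30.0
```

>>> send_rows(rows=[[0, 0, 20, 0, 0, 0], [0, 0, 40, 0, 0, 0], [-11, -13, 30, 0, 0, 0], [-15, -28, 0, 0, 0, 0], [-15, -28, 0, 0, 0, 0], [-15, -28, 0, 0, 0, 0], [-15, -28, 0, 0, 0, 0], [-15, -28, 0, 0, 0, 0]])

```text
time: 8.62
tool_pos: [0.4621, -0.1603, 0.1262]
ee_rot: [3.142, -0.0, 2.706]
wrist_force: [0.3, 0.2, 0.1]
width: 0.051
finger_force: 30.0
```

>>> send_rows(rows=[[-15, -28, 0, 0, 0, 0], [-10, -22, 0, 0, 0, 0], [0, 0, 0, 0, 0, 0], [0, 0, 0, 0, 0, 0], [0, 0, 0, 0, 0, 0]])

```text
time: 9.03
tool_pos: [0.4382, -0.2088, 0.1262]
ee_rot: [3.141, -0.001, 2.706]
wrist_force: [0.1, -0.1, -1.1]
width: 0.051
finger_force: 30.0
```

```bash
cat > chk.py <<'E'
import sys
from h import *
from bench import optics,sensors
dx,dy,R,r=map(float,sys.argv[2:6]); o=sensors.get_obs(); T=np.array(o["tool_pos"]); print(o["time"],T.round(4),o["width"],o["finger_force"])
m=optics.camera_model("wrist"); i=optics.snapshot("wrist"); cv2.imwrite(f"pics/{sys.argv[1]}.png",cv2.cvtColor(i,cv2.COLOR_RGB2BGR))
a=np.linspace(0,6.283,200); C=np.c_[np.cos(a),np.sin(a),0*a]
for n,P,q in(("band",T-[0,0,.012],r),("dish",np.array([dx,dy,.01]),R),("floor",np.array([dx,dy,.004]),R-.005)):
    p=proj(m,P+q*C); print(n,p.min(0).round(),p.max(0).round())
h=cv2.cvtColor(i,cv2.COLOR_RGB2HSV); g=cv2.inRange(h,(45,100,60),(85,255,255)); n,l,s,c=cv2.connectedComponentsWithStats(g)
print("green",[(list(s[k,:2]),list(s[k,:2]+s[k,2:4])) for k in range(1,n) if s[k,4]>80])
E
python3 chk.py d2 .4382 -.2093 .037 .026
```

```text
9.0333 [ 0.4382 -0.2088  0.1262] 0.051043296741446864 29.99987081391737
band [231. 216.] [325. 304.]
dish [235. 170.] [321. 252.]
floor [242. 174.] [314. 244.]
green [([np.int32(245), np.int32(176)], [np.int32(316), np.int32(228)]), ([np.int32(508), np.int32(354)], [np.int32(525), np.int32(379)])]
```

The measured dish floor matches the prediction within about 2 px. Lowering.

>>> send_rows(rows=[[0, 0, -25, 0, 0, 0], [0, 0, -25, 0, 0, 0], [0, 0, -18, 0, 0, 0], [0, 0, -10, 0, 0, 0], [0, 0, -4, 0, 0, 0], [0, 0, -2, 0, 0, 0], [0, 0, 0, 0, 0, 0], [0, 0, 0, 0, 0, 0]])

```text
time: 9.75
tool_pos: [0.4392, -0.2097, 0.0438]
ee_rot: [-3.141, 0.002, 2.706]
wrist_force: [-0.1, 0.3, -0.4]
width: 0.051
finger_force: 30.0
```

>>> send_rows(rows=[[0, 0, -1, 0, 0, 0], [0, 0, -1, 0, 0, 0], [0, 0, 0, 0, 0, 0], [0, 0, 0, 0, 0, 0]])

```text
time: 10.08
tool_pos: [0.4383, -0.2096, 0.0408]
ee_rot: [3.142, 0.001, 2.706]
wrist_force: [-0.3, -0.2, 1.0]
width: 0.0512
finger_force: 30.0
```

>>> send_rows(rows=[[0, 0, 0, 0, 0, 0], [0, 0, 0, 0, 0, 0], [0, 0, 0, 0, 0, 0], [0, 0, 0, 0, 0, 0]], grip=70)

```text
time: 10.42
tool_pos: [0.4382, -0.2094, 0.0406]
ee_rot: [3.142, 0.0, 2.706]
wrist_force: [0.0, 0.5, -0.3]
width: 0.0698
finger_force: 0.0
```

>>> send_rows(rows=[[0, 0, 15, 0, 0, 0], [0, 0, 30, 0, 0, 0], [0, 0, 40, 0, 0, 0], [0, 0, 40, 0, 0, 0], [12, 9, 25, 0, 0, 0], [30, 22, 10, 0, 0, 0], [30, 22, 10, 0, 0, 0], [30, 22, 0, 0, 0, 0]])

```text
time: 11.08
tool_pos: [0.5424, -0.1342, 0.2142]
ee_rot: [3.141, 0.006, 2.705]
wrist_force: [-0.2, -1.1, 1.2]
width: 0.07
finger_force: 0.0
```

>>> send_rows(rows=[[0, 0, 0, 0, 0, 0], [0, 0, 0, 0, 0, 0], [0, 0, 0, 0, 0, 0]], grip=80)

```text
time: 11.33
tool_pos: [0.5396, -0.1345, 0.2099]
ee_rot: [-3.141, -0.001, 2.706]
wrist_force: [0.2, -0.3, 0.2]
width: 0.08
finger_force: 0.0
```

```bash
python3 look.py C
```

```text
11.3333 [ 0.5396 -0.1345  0.2099] 0.07998830876047978
[[656.37530806 173.12741384]
 [400.23479356 153.25215471]
 [280.04720132 198.68552718]
 [723.78044066  17.69768422]]
```

View pics/wrist_C.png

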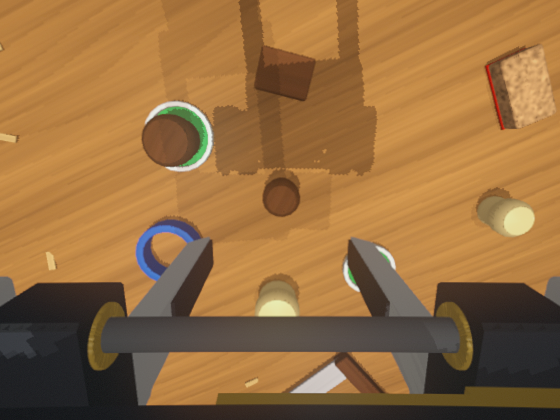

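Walnut2 stands in dish2 at about (171,140) and (178,136). Walnut3 is at (281,197), against a prediction of (280,199). Descending.

>>> send_rows(rows=[[0, 0, -35, 0, 0, 0], [0, 0, -35, 0, 0, 0], [0, 0, -35, 0, 0, 0], [0, 0, -30, 0, 0, 0], [0, 0, -20, 0, 0, 0], [0, 0, -12, 0, 0, 0], [0, 0, -7, 0, 0, 0], [0, 0, 0, 0, 0, 0]])

```text
time: 12.1
tool_pos: [0.5391, -0.1348, 0.0355]
ee_rot: [-3.141, -0.002, 2.705]
wrist_force: [-0.1, 0.4, -0.1]
width: 0.0796
finger_force: 0.0
```

>>> send_rows(rows=[[0, 0, 0, 0, 0, 0], [0, 0, 0, 0, 0, 0], [0, 0, 0, 0, 0, 0], [0, 0, 0, 0, 0, 0], [0, 0, 0, 0, 0, 0], [0, 0, 0, 0, 0, 0], [0, 0, 0, 0, 0, 0], [0, 0, 0, 0, 0, 0]], grip=28)

```text
time: 12.77
tool_pos: [0.5404, -0.1344, 0.0369]
ee_rot: [3.141, 0.001, 2.706]
wrist_force: [-0.2, -0.5, 1.5]
width: 0.0391
finger_force: 30.0
```

>>> send_rows(rows=[[0, 0, 0, 0, 0, 0], [0, 0, 0, 0, 0, 0], [0, 0, 0, 0, 0, 0]])

```text
time: 13.02
tool_pos: [0.5404, -0.1344, 0.0369]
ee_rot: [3.141, 0.001, 2.706]
wrist_force: [-0.4, -0.1, 3.6]
width: 0.039
finger_force: 30.0
```

>>> send_rows(rows=[[0, 0, 20, 0, 0, 0], [0, 0, 40, 0, 0, 0], [10, 5, 30, 0, 0, 0], [28, 12, 0, 0, 0, 0], [28, 12, 0, 0, 0, 0], [28, 12, 0, 0, 0, 0], [24, 9, 0, 0, 0, 0], [12, 5, 0, 0, 0, 0]])

```text
time: 13.68
tool_pos: [0.6721, -0.078, 0.1252]
ee_rot: [3.141, -0.0, 2.707]
wrist_force: [-0.3, 0.1, -0.3]
width: 0.0391
finger_force: 30.0
```

>>> send_rows(rows=[[0, 0, 0, 0, 0, 0], [0, 0, 0, 0, 0, 0], [0, 0, 0, 0, 0, 0]])

```text
time: 13.93
tool_pos: [0.6693, -0.0797, 0.1258]
ee_rot: [-3.141, -0.002, 2.706]
wrist_force: [-0.1, -0.6, 0.1]
width: 0.0393
finger_force: 30.0
```

```bash
python3 chk.py d3 .670 -.079 .031 .020
```

```text
13.9333 [ 0.6693 -0.0797  0.1258] 0.03929413890567383 29.999819222430233
band [242. 227.] [315. 294.]
dish [244. 177.] [316. 246.]
floor [251. 182.] [309. 239.]
green [([np.int32(0), np.int32(0)], [np.int32(32), np.int32(54)]), ([np.int32(253), np.int32(183)], [np.int32(311), np.int32(230)])]
```

The dish3 floor matches its prediction. Placing walnut3, then moving over walnut4.

>>> send_rows(rows=[[0, 0, -25, 0, 0, 0], [0, 0, -25, 0, 0, 0], [0, 0, -18, 0, 0, 0], [0, 0, -10, 0, 0, 0], [0, 0, -4, 0, 0, 0], [0, 0, -2, 0, 0, 0], [0, 0, 0, 0, 0, 0], [0, 0, 0, 0, 0, 0]])

```text
time: 14.65
tool_pos: [0.6711, -0.0797, 0.0443]
ee_rot: [3.141, 0.003, 2.706]
wrist_force: [0.1, 0.3, 0.1]
width: 0.0388
finger_force: 30.0
```

>>> send_rows(rows=[[0, 0, -1, 0, 0, 0], [0, 0, -1, 0, 0, 0], [0, 0, 0, 0, 0, 0], [0, 0, 0, 0, 0, 0]])

```text
time: 14.98
tool_pos: [0.6704, -0.0794, 0.0409]
ee_rot: [3.141, 0.001, 2.706]
wrist_force: [-0.2, 0.6, 0.6]
width: 0.0391
finger_force: 30.0
```

>>> send_rows(rows=[[0, 0, 0, 0, 0, 0], [0, 0, 0, 0, 0, 0], [0, 0, 0, 0, 0, 0], [0, 0, 0, 0, 0, 0]], grip=62)

```text
time: 15.32
tool_pos: [0.6702, -0.0794, 0.0405]
ee_rot: [3.141, 0.0, 2.706]
wrist_force: [-0.1, 0.5, -0.3]
width: 0.0606
finger_force: 0.0
```

>>> send_rows(rows=[[0, 0, 15, 0, 0, 0], [0, 0, 30, 0, 0, 0], [0, 0, 40, 0, 0, 0], [0, 0, 40, 0, 0, 0], [-3, 7, 25, 0, 0, 0], [-10, 35, 10, 0, 0, 0], [-10, 35, 10, 0, 0, 0], [-10, 35, 0, 0, 0, 0]])

```text
time: 15.98
tool_pos: [0.638, 0.0332, 0.2142]
ee_rot: [3.139, 0.006, 2.704]
wrist_force: [0.2, 1.0, 0.7]
width: 0.0619
finger_force: 0.0
```

>>> send_rows(rows=[[-10, 35, 0, 0, 0, 0], [-10, 35, 0, 0, 0, 0], [-10, 35, 0, 0, 0, 0], [-10, 35, 0, 0, 0, 0], [-10, 35, 0, 0, 0, 0], [-15, 35, 0, 0, 0, 0], [-15, 35, 0, 0, 0, 0], [0, 0, 0, 0, 0, 0]])

```text
time: 16.65
tool_pos: [0.5539, 0.2839, 0.2106]
ee_rot: [3.139, -0.003, 2.714]
wrist_force: [0.3, -0.5, -0.1]
width: 0.0619
finger_force: 0.0
```

>>> send_rows(rows=[[0, 0, 0, 0, 0, 0], [0, 0, 0, 0, 0, 0], [0, 0, 0, 0, 0, 0]], grip=70)

```text
time: 16.9
tool_pos: [0.5577, 0.2765, 0.2104]
ee_rot: [-3.141, 0.0, 2.704]
wrist_force: [0.3, 0.2, 0.3]
width: 0.0699
finger_force: 0.0
```

```bash
python3 look.py D
```

```text
16.9 [0.5577 0.2765 0.2104] 0.06986340553540174
[[257.42760489 316.08699729]
 [ 41.83843294 297.06699608]
 [-60.56661885 335.60134829]
 [280.14728615 196.69648231]]
```

View pics/both_D.png

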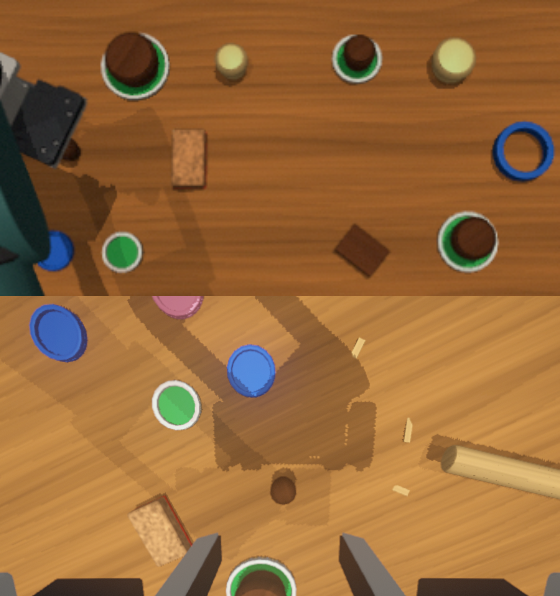

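All three placed knobs stand inside their dishes in the top half. Walnut4 is at about (283,194) in the wrist half, against a prediction of (280,197). Descending.

>>> send_rows(rows=[[-1, 1, -35, 0, 0, 0], [0, 0, -35, 0, 0, 0], [0, 0, -35, 0, 0, 0], [0, 0, -30, 0, 0, 0], [0, 0, -20, 0, 0, 0], [0, 0, -12, 0, 0, 0], [0, 0, -7, 0, 0, 0], [0, 0, 0, 0, 0, 0]])

```text
time: 17.67
tool_pos: [0.5559, 0.2777, 0.0352]
ee_rot: [-3.14, -0.002, 2.705]
wrist_force: [0.0, -0.7, -0.4]
width: 0.07
finger_force: 0.0
```

>>> send_rows(rows=[[0, 0, 0, 0, 0, 0], [0, 0, 0, 0, 0, 0], [0, 0, 0, 0, 0, 0], [0, 0, 0, 0, 0, 0], [0, 0, 0, 0, 0, 0], [0, 0, 0, 0, 0, 0], [0, 0, 0, 0, 0, 0], [0, 0, 0, 0, 0, 0]], grip=16)

```text
time: 18.33
tool_pos: [0.5563, 0.2788, 0.0368]
ee_rot: [3.141, 0.0, 2.706]
wrist_force: [0.9, 0.5, 1.1]
width: 0.0268
finger_force: 30.0
```

>>> send_rows(rows=[[0, 0, 0, 0, 0, 0], [0, 0, 0, 0, 0, 0], [0, 0, 0, 0, 0, 0]])

```text
time: 18.58
tool_pos: [0.5563, 0.2788, 0.0368]
ee_rot: [3.141, 0.0, 2.706]
wrist_force: [-0.5, 0.1, 2.1]
width: 0.0268
finger_force: 30.0
```

>>> send_rows(rows=[[0, 0, 20, 0, 0, 0], [0, 0, 40, 0, 0, 0], [-10, -5, 30, 0, 0, 0], [-27, -14, 0, 0, 0, 0], [-27, -14, 0, 0, 0, 0], [-27, -14, 0, 0, 0, 0], [-22, -12, 0, 0, 0, 0], [-11, -6, 0, 0, 0, 0]])

```text
time: 19.25
tool_pos: [0.4294, 0.2123, 0.1259]
ee_rot: [-3.14, -0.001, 2.706]
wrist_force: [-1.1, -0.5, -0.5]
width: 0.0273
finger_force: 30.0
```

>>> send_rows(rows=[[0, 0, 0, 0, 0, 0], [0, 0, 0, 0, 0, 0], [0, 0, 0, 0, 0, 0]])

```text
time: 19.5
tool_pos: [0.4328, 0.2139, 0.1266]
ee_rot: [3.141, 0.001, 2.706]
wrist_force: [-0.2, 0.2, 0.6]
width: 0.0272
finger_force: 30.0
```

```bash
python3 chk.py d4 .432 .214 .025 .014
```

```text
19.5 [0.4328 0.2139 0.1266] 0.02716166667355186 30.000036868668758
band [253. 237.] [304. 284.]
dish [250. 182.] [307. 238.]
floor [256. 187.] [301. 231.]
green [([np.int32(258), np.int32(188)], [np.int32(302), np.int32(230)])]
```

View pics/d4.png

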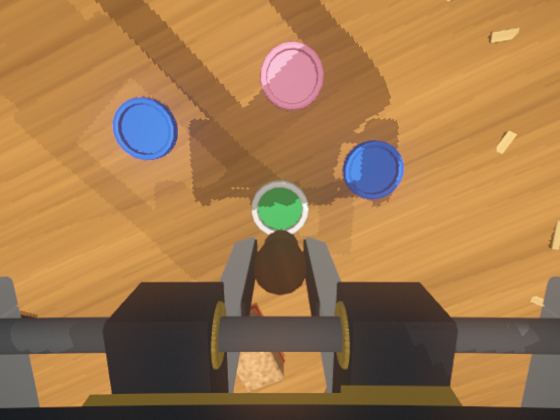

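Walnut4 is held upright at about (280,262) over the green dish4 at (280,209). The pink and blue look-alikes are clear of the fingers.

>>> send_rows(rows=[[0, 0, -25, 0, 0, 0], [0, 0, -25, 0, 0, 0], [0, 0, -18, 0, 0, 0], [0, 0, -10, 0, 0, 0], [0, 0, -4, 0, 0, 0], [0, 0, -2, 0, 0, 0], [0, 0, 0, 0, 0, 0], [0, 0, 0, 0, 0, 0]])

```text
time: 20.22
tool_pos: [0.4333, 0.214, 0.0437]
ee_rot: [3.14, 0.002, 2.706]
wrist_force: [1.0, 0.3, -0.6]
width: 0.027
finger_force: 30.0
```

>>> send_rows(rows=[[0, 0, -1, 0, 0, 0], [0, 0, -1, 0, 0, 0], [0, 0, 0, 0, 0, 0], [0, 0, 0, 0, 0, 0]])

```text
time: 20.55
tool_pos: [0.4324, 0.2137, 0.0409]
ee_rot: [3.141, 0.001, 2.706]
wrist_force: [0.4, 0.4, -0.3]
width: 0.0271
finger_force: 30.0
```

>>> send_rows(rows=[[0, 0, 0, 0, 0, 0], [0, 0, 0, 0, 0, 0], [0, 0, 0, 0, 0, 0], [0, 0, 0, 0, 0, 0]], grip=50)

```text
time: 20.88
tool_pos: [0.4322, 0.2136, 0.0406]
ee_rot: [3.141, 0.0, 2.706]
wrist_force: [-0.2, 0.2, 0.3]
width: 0.0488
finger_force: 0.0
```

>>> send_rows(rows=[[0, 0, 15, 0, 0, 0], [0, 0, 30, 0, 0, 0], [0, 0, 40, 0, 0, 0], [0, 0, 40, 0, 0, 0], [-10, 20, 25, 0, 0, 0], [-20, 35, 0, 0, 0, 0], [-20, 35, 0, 0, 0, 0], [-20, 35, 0, 0, 0, 0]])

```text
time: 21.55
tool_pos: [0.3619, 0.3398, 0.1918]
ee_rot: [3.139, 0.001, 2.704]
wrist_force: [1.0, 0.9, 0.4]
width: 0.05
finger_force: 0.0
```

>>> send_rows(rows=[[-20, 35, 0, 0, 0, 0], [-20, 35, 0, 0, 0, 0], [-20, 35, 0, 0, 0, 0], [-20, 35, 0, 0, 0, 0], [0, 0, 0, 0, 0, 0], [0, 0, 0, 0, 0, 0], [0, 0, 0, 0, 0, 0]])

```text
time: 22.13
tool_pos: [0.2822, 0.4783, 0.1902]
ee_rot: [-3.141, 0.001, 2.706]
wrist_force: [0.0, -0.1, -0.0]
width: 0.0501
finger_force: 0.0
```

```bash
python3 - <<'E'
from h import *
from bench import optics,sensors
o=sensors.get_obs(); print(o["time"],o["tool_pos"].round(3))
t=optics.snapshot("top"); s=optics.snapshot("scene"); mt,ms=[optics.camera_model(n) for n in("top","scene")]
D=dict(d1=(.666,.1995),d2=(.4382,-.2093),d3=(.67,-.079),d4=(.432,.214))
for n,d in D.items():
    X=[*d,.034]; a=proj(mt,[X])[0]
    try: c,z,_=ell(t,a,85); print(n,a.round(1),c,z,"offset mm",((plane(mt,c,.034)-X)*1e3).round(1))
    except Exception as e: print(n,e)
def diff(p,old): return np.abs(t[p[1]-20:p[1]+20,p[0]-20:p[0]+20].astype(int)-old[p[1]-20:p[1]+20,p[0]-20:p[0]+20]).mean()
old=cv2.imread("pics/top0.png")[...,::-1].astype(int)
print("maple diff",diff((376,116),old),diff((240,117),old))
cv2.imwrite("pics/end.png",cv2.vconcat([cv2.resize(t[80:260,100:440],(560,296)),s[120:420]])[...,::-1])
E
```

```text
22.1333 [0.282 0.478 0.19 ]
d1 [178.9 116.2] [181.5 118.5] (36, 38) offset mm [-5.  -5.4  0. ]
d2 [386.3 225.7] [384.5 226. ] (32, 31) offset mm [-0.6  3.6  0. ]
d3 [317.1 111.4] [316.5 114. ] (24, 27) offset mm [-5.3  1.3  0. ]
d4 [170.8 232.3] [173.5 233. ] (20, 19) offset mm [-1.5 -5.4  0. ]
maple diff 1.4983333333333333 1.5166666666666666
```

View pics/end.png

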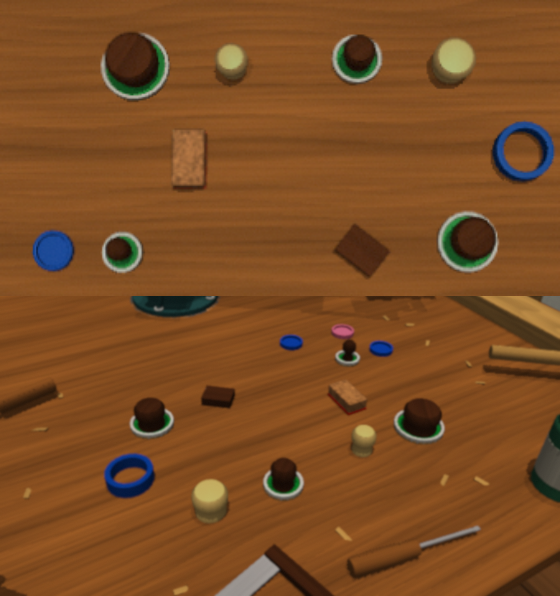

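All four knobs stand upright in their own dishes, and the maples have not moved. The offsets printed above include the green floor, which also passes the dark threshold. By eye, the knobs sit where parallax puts a centred knob. Handing in.

```bash
python3 -c "
from bench import ticket
print(ticket.close_job())"
```

```text
the job is handed in; nothing more can be done
None
```

I placed all four walnut knobs upright and released in their matching dishes, largest to smallest, left the maple knobs where they were, and handed the job in at about 22 s; the hand-in gave no verdict.

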